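# Offer a grinding ball to an opened sample tube

## Robot

A 6-joint arm with a two-finger parallel gripper is mounted at the origin on a cart in front of the work surface, level with it; the furniture and walls round the work are solid. World frame = base frame: x ahead of the robot, y to its left, z up, the work surface at z = 0. Lengths are in m, angles in rad, forces in N, time in s.
With the tool pointing down it reaches from about 0.325 to 0.9 m from the base axis. Payload 6.1 kg.
Tool frame: the origin (TCP) lies between the finger pads, 19 mm behind the fingertips; this is the grasp point; z points along the fingers, y is the line along which they close (so a half turn about z gives the same grasp; the last joint's range is limited). The gripper opens to 85 mm and grips with 20 to 120 N. Pads are 22 mm wide; open, the fingers measure 114 mm over their backs; the gripper's body (76 mm by 85 mm) begins 54 mm behind the grasp point. The pads swing forward as they close: fully open they stand 13 mm farther back than shut.
Start: joints at [1.065, 0.22, 1.526, -0, 1.395, -0.126], TCP at [0.232, 0.58, 0.25] pointing down, gripper open.
Joint ranges: [-2.98, 2.98], [-0.91, 2.08], [0.09, 2.57], [-1.24, 4.39], [0.2, 2.65], [-2.68, 2.68]. Speed limits (rad/s): [2.57, 2.57, 3.01, 3.14, 3.14, 3.14].

## Interface

Orientations are given as a 3x3 rotation matrix whose columns are the frame's x, y, z axes.
In Python, from rig import bot gives the robot as it stands.
- The arm moves only by the shell command python3 -m crank 'ROWS' [FORCE]. ROWS is JSON, a list of rows, each a list of 7 numbers: the shift along the tool's x, y, z in cm, then the turn, a rotation vector about the tool's x, y, z in rad, then the finger opening in cm, from 0 to 8.54. In form: [[x, y, z, wx, wy, wz, hand], ...]. A call has 1 to 8 rows; each row is the pose to reach, as a shift and turn from the pose commanded when the call began, along the tool's axes at that moment; what a row does not reach only later rows make up. A row lasts 1/12 s, in which the tool goes at most 41.7 mm and 7.16 degrees, less where a joint would pass 70% of its speed; a pose out of reach is approached as far as the arm can. A call with a gripper value outside its range is refused whole. The fingers move at their own pace and stop on an object; FORCE is the grip in N (left out, the last holds). Time passes only in rows, so rows that repeat a pose let the fingers close. It gives the time, the measured TCP pose, the force, the opening and the grip force at its end, in the units of the state.
- bot.observe(): the state, without advancing time (a new reading comes with each control period).
- bot.capture(name): name is "scene" or "top"; returns the picture (384x512x3 uint8, blue, green, red); there is no depth.
- bot.camera_model(name): a dict with "fovy" (degrees; the focal length in pixels is half the picture's height over the tangent of half this angle, whatever the lens; pixels are square), "cx", "cy" (the principal point, pixels), "camera_from_world" (4x4, takes a point from world to camera coordinates). Camera axes: x right, y down, z forward; pixel columns grow to the right and rows downward; lengths in m; the calibration is good to about 2 mm. A picture is of the moment at which its call begins. camera_model takes no time and is no camera call.
- bot.finish_job(): hands the job in; it is judged then, once.
Trained networks look in the newest picture that a camera, given by its name, has taken for a name from the list of things; names that differ only in an ending like _2 or _b are one class to them, and where a whole thing is asked for, a point or a joint stands for the part that bears it (a point fixed in the world has none). Each returns a list of dicts, best first, with "confidence" (0 to 1); they miss things now and then, are a little off and sometimes report something else, mostly with a low value. They report only what shows in the picture. A call takes as long as a camera call. They do not tell look-alikes from the thing itself.
- bot.recognise(thing, camera): "box" ([left, top, right, bottom] in pixels, round what is visible of it).
- bot.masks_of(thing, camera): "region" (384x512 bool, what is visible of it) and "box" ([left, top, right, bottom] in pixels, round what is visible of it).
- bot.place_of(thing, camera): "point" ([column, row] in pixels: a listed point, or the origin of a listed thing).
The state is a dict: "time_s": time; "q": joint angles; "qd": joint speeds; "joint_efforts": joint torques, N m; "tool_pos": TCP position; "eef_rot": TCP orientation; "wrist_force": force on the tool from outside, world axes, zero at the start; "ft_torque": the same for the moment, N m; "opening": finger opening in m; "grasp_force": force on a finger pad.
Only numpy, scipy, OpenCV 4.12 (cv2) and the standard library are available. Lean on these libraries where they do the work, as an engineer would, in place of code of your own. Each camera call takes 0.05 s, during which the arm holds its last target. There are 200 camera calls.

## Task

We are charging sample tubes for the bead mill, and only one tube may be open at a time: first press shut the cap of the narrow tube that was left open, then flip the cap of the wide tube right open, leaving the other narrow tube shut. Then pick up the ball tray by its bar handle, carry it so that the steel ball stays in its pocket, and finish holding it still and level in the gripper for me to take the ball out with forceps: the ball's pocket within 10 cm (seen from above) of the wide tube's mouth and 2 to 6 cm above it, the tray touching nothing but the gripper. Leave the spirit lamp, the forceps and the dropper bottle where they are.

Things in the scene. Friction and masses are not known exactly. Their poses are not given: they have to be found in the camera images.
- rack: Grey plastic tube rack, fixed, 66 x 252 mm at the foot, 60 mm tall to its top plate; origin at the centre of its underside, long side along its y. Four holes in a row 62 mm apart along y (at -93, -31, +31, +93 mm); three hold a tube in any order, the fourth (+93) is empty. Caps are 80 to 86 mm above the worktop.
- tube_left_open: Origin on the tube's axis at worktop height; its -x points to the thumb tab of the shut cap (roughly to the robot), +x to the hinge, y along the hinge. Fixed in the rack, mouth 80 mm above the worktop. Narrow tube (18 mm across, cap disc 25 mm) whose cap was left standing open.
- cap_left_open (a joint): Cap angle of the narrow tube that was left open, rad: 0 = shut flat; the tab end swings up and over, 1.57 = upright, stop at 2.1. Friction hinge (0.03 N m, no spring, no snap): stays where left. Cap disc 25.0 mm across, 5 mm thick; tab 12 mm wide, 6 thick, 13 beyond the disc; hinge line to tab end 41 mm, to disc centre 15.5 mm. Starts at 1.5 to 2.0.
- cap_left_open_hinge (a point): Middle of that cap's hinge line, fixed on the tube at its far (+x) side, 15.5 mm from the tube's axis, 80 mm above the worktop.
- cap_left_open_tab (a point): Middle of that cap's tab (moves with the cap).
- tube_shut: Origin on the tube's axis at worktop height; its -x points to the thumb tab of the shut cap (roughly to the robot), +x to the hinge, y along the hinge. Fixed in the rack, mouth 80 mm above the worktop. The other narrow tube (18 mm across, cap disc 25 mm), shut from the start, to be left shut.
- cap_shut (a joint): Cap angle of the other narrow tube, rad: 0 = shut flat; the tab end swings up and over, 1.57 = upright, stop at 2.1. Friction hinge (0.03 N m, no spring, no snap): stays where left. Cap disc 25.0 mm across, 5 mm thick; tab 12 mm wide, 6 thick, 13 beyond the disc; hinge line to tab end 41 mm, to disc centre 15.5 mm. Starts at 0.
- tube_wide: Origin on the tube's axis at worktop height; its -x points to the thumb tab of the shut cap (roughly to the robot), +x to the hinge, y along the hinge. Fixed in the rack, mouth 80 mm above the worktop. Wide tube (26 mm across, cap disc 34 mm), shut at the start.
- cap_wide (a joint): Cap angle of the wide tube, rad: 0 = shut flat; the tab end swings up and over, 1.57 = upright, stop at 2.1. Friction hinge (0.03 N m, no spring, no snap): stays where left. Cap disc 34 mm across, 5 mm thick; tab 12 mm wide, 6 thick, 13 beyond the disc; hinge line to tab end 50 mm, to disc centre 20 mm. Starts at 0; right open is over 1.4.
- cap_wide_hinge (a point): Middle of the wide cap's hinge line, fixed on the tube at its far (+x) side, 20 mm from the tube's axis, 80 mm above the worktop.
- cap_wide_tab (a point): Middle of the wide cap's tab (moves with the cap), 43.5 mm from the hinge line, 3 mm above the rim when shut; the tab can be pinched across its 12 mm width (along the tube's y) or hooked from below.
- tube_wide_mouth (a point): Centre of the wide tube's mouth, 80 mm above the worktop.
- tray: Loose aluminium ball tray, about 0.10 to 0.17 kg: plate 104 x 42 x 10 mm (x, y, z) with three round pockets 26 mm across and 3 mm deep in a row along its x, and a bar handle at its -x end. Origin at the centre of its underside, below the middle pocket; z up when level.
- tray_pocket (a point): Centre of the floor of the tray's middle pocket (7 mm above the tray's underside), where the ball lies.
- tray_grip (a point): Middle of the tray's bar handle, 102 mm from the tray's origin along its -x and 30 mm above its underside. The bar runs along the tray's x, 12 mm wide (y), 16 mm tall (22 to 38 mm above the underside), free from 60 to 145 mm behind the origin; grip it across its width from above.
- ball_center (a point): Centre of the loose steel ball, 18 mm across, 24 g, lying free with some play in the tray's middle pocket; it rolls out if the tray is tipped or jerked.
- lamp: Small glass spirit lamp, 62 mm across, 72 mm tall, loose; origin at the centre of its underside. Bystander. Behind it, along the worktop to its left, stands a fixed glass tank under a blue shelf (front at about x = 0.68 from y = 0 leftwards, up to 0.25 m high, glass domes on top): keep the gripper in front of it.
- forceps: Steel forceps, 115 mm long, lying loose along their own y; origin at the middle of the underside. Bystander.
- dropper: Dropper bottle, 30 mm across, 86 mm tall, loose; origin at the centre of its underside. Bystander.
Mind the look-alikes: they are no part of the job. What is shaped like the tube_left_open but green or red is not meant.

How it is judged:
By the outcome, as a careful person would: the job done as asked, in the order asked, and still so for the second after the job is handed in, while the arm keeps its last pose, push and grip.
It also fails if it takes over 72 s, if anything falls off the work surface, if the arm or the gripper's body presses on something with over 40 N, if the wrist force passes 120 N, or if a joint passes its speed limit or range.

## Working session

There is one attempt and no reset: what is moved stays moved. The work goes in short steps, Python scripts to look and compute and a shell command to move; the robot and the scene stay as the last step left them, time stands still between calls to the robot, and variables do not carry over. Pictures are saved under pics/ and viewed, at most 10 in all, crops included, and the job is handed in when it is done.

```bash
mkdir -p pics; ls
python3 - <<'E'
from rig import bot
import cv2,numpy as np
for n in ("scene","top"):
    im=bot.capture(n); cv2.imwrite(f"pics/{n}0.png",im)
    m=bot.camera_model(n); print(n,m["fovy"],m["cx"],m["cy"]); print(np.round(m["camera_from_world"],3).tolist())
s=bot.observe();print(s["time_s"],s["tool_pos"],np.round(s["eef_rot"],3).tolist(),s["opening"])
E
```

```text
pics
scene 54.85311594805333 261.0959323670506 194.84969794318621
[[0.78, -0.625, 0.008, -0.391], [-0.233, -0.302, -0.924, 0.212], [0.58, 0.719, -0.381, 0.902], [0.0, 0.0, 0.0, 1.0]]
top 52.80827673080861 251.995774572773 193.45217330436506
[[-0.019, -1.0, 0.005, 0.028], [-0.991, 0.018, -0.136, 0.547], [0.136, -0.008, -0.991, 1.329], [0.0, 0.0, 0.0, 1.0]]
0.1 [0.23146532 0.57999398 0.24898461] [[-0.929, 0.371, -0.001], [0.371, 0.929, -0.002], [0.0, -0.002, -1.0]] 0.08530081922720703
```

View pics/scene0.png

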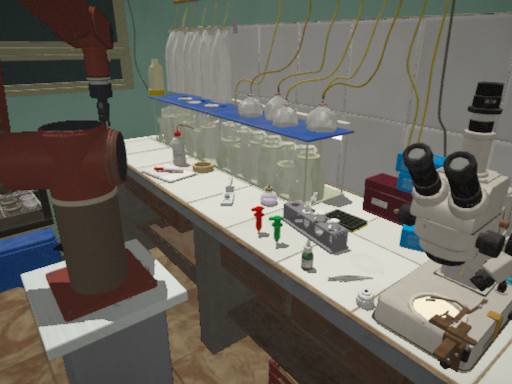

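View pics/top0.png

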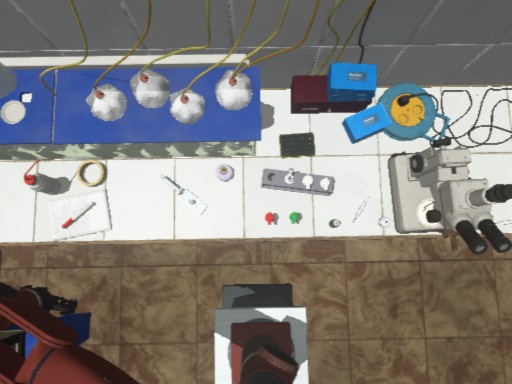

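The top view shows the rack at (298,181) with three tubes, the tray at (187,195) with its handle up-left, and the lamp at (225,172). The red and green look-alikes are at (271,217) and (295,217), the dropper at (335,222) and the forceps at (361,208).

```bash
cat > h.py <<'E'
from rig import bot
import numpy as np, cv2
CM={n:bot.camera_model(n) for n in("scene","top")}
def P(n):
    m=CM[n]; f=192/np.tan(np.radians(m["fovy"])/2)
    return np.array([[f,0,m["cx"]],[0,f,m["cy"]],[0,0,1]])@np.array(m["camera_from_world"])[:3]
def proj(n,X):
    h=P(n)@np.append(X,1); return h[:2]/h[2]
def tri(a,b): # scene px, top px
    h=cv2.triangulatePoints(P("scene"),P("top"),np.array(a,float).reshape(2,1),np.array(b,float).reshape(2,1)).ravel()
    X=h[:3]/h[3]; return X, np.linalg.norm(proj("scene",X)-a), np.linalg.norm(proj("top",X)-b)
def atz(n,p,z):
    M=P(n); A=np.c_[M[:,0],M[:,1],-np.array([p[0],p[1],1])]
    return np.linalg.solve(A,-(M[:,2]*z+M[:,3]))[:2]
E
python3 - <<'E'
from h import *
for t in ["rack","tube_left_open","cap_left_open_hinge","cap_left_open_tab","tube_shut","tube_wide","cap_wide_hinge","cap_wide_tab","tube_wide_mouth","tray","tray_pocket","tray_grip","ball_center","lamp"]:
    r={}
    for n in("scene","top"):
        r[n]=bot.place_of(t,n)
        print(t,n,[(np.round(d["point"],1).tolist(),round(d["confidence"],2)) for d in r[n][:3]])
    if r["scene"] and r["top"]: print("   ",[np.round(v,4).tolist() for v in tri(r["scene"][0]["point"],r["top"][0]["point"])])
a=bot.capture("scene");b=bot.capture("top")
c1=cv2.resize(a[165:285,215:375],None,fx=5,fy=5,interpolation=cv2.INTER_CUBIC);cv2.imwrite("pics/s1.png",c1)
c2=cv2.resize(b[155:235,155:345],None,fx=4.2,fy=4.2,interpolation=cv2.INTER_CUBIC);cv2.imwrite("pics/t1.png",c2)
E
```

```text
rack scene [([310.9, 231.4], 0.7)]
rack top [([295.1, 184.7], 0.94), ([307.8, 188.5], 0.38)]
    [[0.5824, -0.1403, 0.0065], 0.6622, 0.5159]
tube_left_open scene [([258.5, 231.3], 0.73), ([304.0, 230.4], 0.65), ([277.2, 241.9], 0.51)]
tube_left_open top [([291.0, 218.7], 0.61), ([269.2, 218.5], 0.59), ([285.4, 184.4], 0.42)]
    [[0.4381, -0.1039, 0.0424], 8.1839, 6.099]
cap_left_open_hinge scene [([261.9, 208.4], 0.69), ([311.2, 206.3], 0.68), ([283.4, 217.8], 0.54)]
cap_left_open_hinge top [([287.7, 172.8], 0.64), ([225.2, 175.1], 0.49), ([296.5, 210.2], 0.46)]
    [[0.5522, -0.0653, 0.0852], 26.1013, 20.3419]
cap_left_open_tab scene [([250.0, 209.8], 0.6), ([271.5, 218.5], 0.56), ([316.7, 194.3], 0.4)]
cap_left_open_tab top [([225.4, 174.0], 0.74), ([292.3, 220.2], 0.63), ([269.2, 222.0], 0.55)]
    [[0.6027, 0.1333, -0.0204], 9.9619, 8.8577]
tube_shut scene []
tube_shut top [([324.2, 182.1], 0.57)]
tube_wide scene [([316.5, 235.9], 0.45), ([310.2, 204.9], 0.18)]
tube_wide top [([307.0, 187.1], 0.57), ([227.1, 172.5], 0.31)]
    [[0.5694, -0.1801, 0.0131], 0.4647, 0.3508]
cap_wide
[... 234 characters left out ...]
.67), ([294.5, 180.3], 0.51)]
    [[0.5508, -0.1693, 0.086], 2.3387, 1.8037]
tube_wide_mouth scene [([319.3, 217.8], 0.55)]
tube_wide_mouth top [([304.5, 184.0], 0.57)]
    [[0.5779, -0.1687, 0.0644], 2.0662, 1.62]
tray scene [([229.5, 196.1], 0.78)]
tray top [([194.0, 205.0], 0.85)]
    [[0.5187, 0.2207, 0.0209], 2.3714, 2.2365]
tray_pocket scene [([226.3, 195.6], 0.76)]
tray_pocket top []
tray_grip scene [([230.0, 178.9], 0.67), ([316.3, 238.9], 0.35)]
tray_grip top [([167.7, 182.2], 0.68)]
    [[0.5931, 0.3133, 0.045], 0.4328, 0.4422]
ball_center scene []
ball_center top []
lamp scene [([266.1, 200.9], 0.75)]
lamp top [([226.5, 173.5], 0.55)]
    [[0.6212, 0.1117, 0.0131], 1.5594, 1.4224]
```

View pics/s1.png

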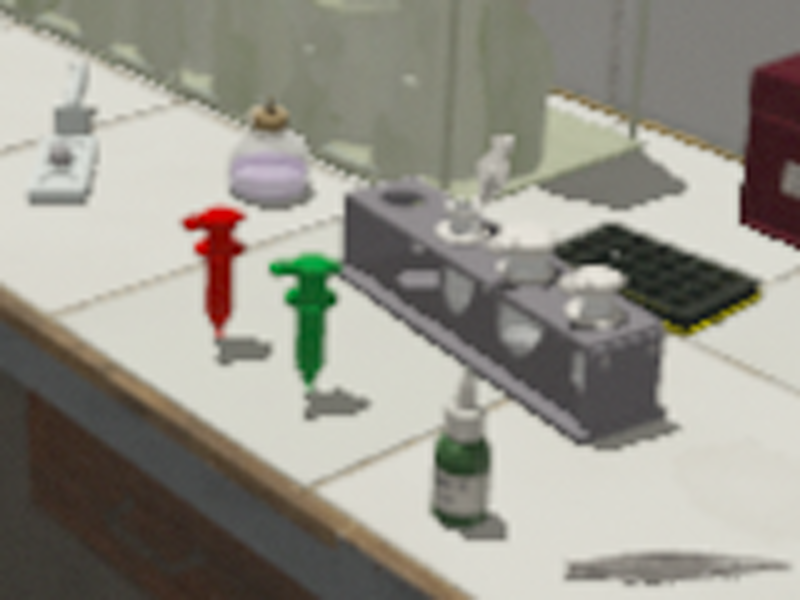

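View pics/t1.png

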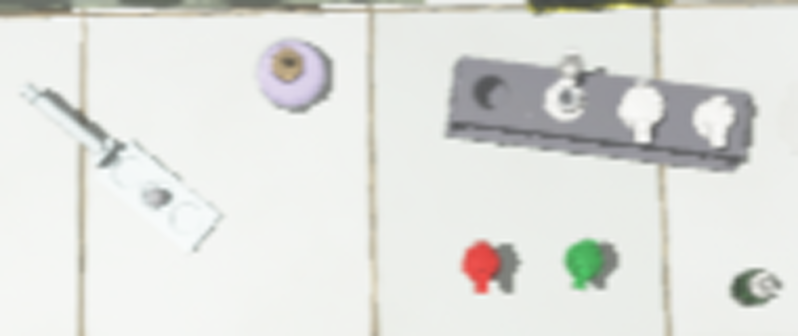

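The crops settle the order in the rack from the left: an empty hole, the open narrow tube (top 290,178), the wide tube (top 308,180) and the shut tube (top 325,182). The red and green tubes are decoys. The tray's ball is at top (192,201), and its handle points up-left. Next I fit the poses.

```bash
cat > fit.py <<'E'
from h import *
from scipy.optimize import least_squares
T=lambda x,y:("top",155+(x+.5)/4.2-.5,155+(y+.5)/4.2-.5)
S=lambda x,y:("scene",215+(x+.5)/5-.5,165+(y+.5)/5-.5)
def fit(obs,x0,freez):
    def X(p,l):
        c,s=np.cos(p[2]),np.sin(p[2]); return [p[0]+c*l[0]-s*l[1],p[1]+s*l[0]+c*l[1],l[2]+p[3]*freez]
    f=lambda p:np.concatenate([proj(o[0],X(p,l))-o[1:] for l,o in obs])
    r=least_squares(f,x0,loss="soft_l1"); print(np.round(r.x,4),"\n",np.round(r.fun.reshape(-1,2),1).tolist()); return r.x
if __name__=="__main__":
    R=[((0,.093,.06),T(490,92)),((0,.031,.08),T(567,98)),((0,-.031,.085),T(641,105)),((0,-.093,.085),T(714,115)),
     ((0,.093,.06),S(404,193)),((0,.031,.08),S(466,222)),((0,-.031,.085),S(524,238)),((0,-.093,.085),S(594,280))]
    for fz in(0,1): fit(R,[.58,-.15,-.1,0],fz)
    Y=[((.052,.021,.01),T(222,213)),((.052,-.021,.01),T(197,250)),((-.052,.021,.01),T(133,140)),((-.052,-.021,.01),T(100,178)),((0,0,.016),T(155,196)),((-.145,0,.03),T(30,92)),
     ((0,0,.016),S(60,153)),((.052,-.021,.0),S(30,200)),((.052,.021,0),S(87,202)),((-.145,0,.038),S(80,66))]
    for fz in(0,1): fit(Y,[.53,.22,-2.4,0],fz); fit(Y,[.53,.22,2.4,0],fz)
    print(np.round(bot.capture("top").shape,0))
E
python3 fit.py
```

```text
[ 0.5886 -0.1414 -0.1594  0.    ] 
 [[-0.2, -0.1], [-0.4, -0.1], [0.1, 0.5], [0.7, 0.6], [0.1, 1.2], [-0.5, -3.4], [0.5, -0.5], [0.3, -0.7]]
[ 0.5894 -0.1411 -0.1569 -0.0024] 
 [[-0.4, -0.2], [-0.5, -0.2], [-0.1, 0.4], [0.4, 0.5], [0.1, 1.8], [-0.5, -2.7], [0.6, 0.1], [0.4, -0.0]]
[ 0.5266  0.2299 -2.2513  0.    ] 
 [[0.5, 0.3], [-0.9, 0.7], [-0.8, 0.0], [-0.3, 0.1], [1.3, -0.2], [-1.1, -0.7], [0.9, 1.0], [-0.1, 1.2], [0.2, 0.9], [-0.0, -0.5]]
[0.5266 0.2299 4.0318 0.    ] 
 [[0.5, 0.3], [-0.9, 0.7], [-0.8, 0.0], [-0.3, 0.1], [1.3, -0.2], [-1.1, -0.7], [0.9, 1.0], [-0.1, 1.2], [0.2, 0.9], [-0.0, -0.5]]
[ 0.5258  0.2287 -2.2511  0.0035] 
 [[0.8, 0.4], [-0.7, 0.8], [-0.6, 0.1], [-0.2, 0.1], [1.5, -0.1], [-1.0, -0.7], [0.9, 0.2], [-0.1, 0.5], [0.2, 0.2], [-0.0, -1.2]]
[5.258e-01 2.287e-01 4.032e+00 3.500e-03] 
 [[0.8, 0.4], [-0.7, 0.8], [-0.6, 0.1], [-0.2, 0.1], [1.5, -0.1], [-1.0, -0.7], [0.9, 0.2], [-0.1, 0.5], [0.2, 0.2], [-0.0, -1.2]]
[384 512   3]
```

```bash
cat >> h.py <<'E'
from scipy.spatial.transform import Rotation as Ro
def row(pos,yaw=None,tilt=0.0):
    """row (cm, rad) taking the tool to pos; tool z down, tool y at world angle yaw (deg)"""
    s=bot.observe(); p=np.array(s["tool_pos"]); R=np.array(s["eef_rot"])
    d=R.T@(np.array(pos)-p)*100
    w=np.zeros(3)
    if yaw is not None:
        a=np.radians(yaw); y=np.array([np.cos(a),np.sin(a),0]); z=np.array([0,0,-1.]); G=np.c_[np.cross(y,z),y,z]
        G=Ro.from_rotvec(y*tilt).as_matrix()@G
        w=Ro.from_matrix(R.T@G).as_rotvec()
    return np.round(d,2).tolist()+np.round(w,3).tolist()
E
python3 - <<'E'
from fit import *
for nm,o,z in[("wide disc",T(641,105),.085),("wide tab end",T(641,140),.086),("shut disc",T(714,115),.085),("shut tab",T(719,144),.086),("open mouth",T(567,98),.08),("open cap top",T(572,63),.115)]:
    print(nm,np.round(atz(o[0],o[1:],z),4))
print(tri(S(495,150)[1:],T(572,63)[1:]))
print(row([.56,-.11,.22],85)); print(row([.45,.2,.25]))
E
```

```text
wide disc [ 0.5854 -0.1718]
wide tab end [ 0.5564 -0.1705]
shut disc [ 0.5761 -0.231 ]
shut tab [ 0.552  -0.2338]
open mouth [ 0.5932 -0.1121]
open cap top [ 0.6153 -0.1133]
(array([ 0.61586479, -0.11352568,  0.11199508]), np.float64(0.036462600741102205), np.float64(0.030516723454043226))
[-56.09, -51.96, 3.0, 0.0, 0.0, -0.293]
[-34.38, -27.24, 0.0, 0.0, 0.0, 0.0]
```

```bash
R='[-55.4,-52.3,3,0,0,-0.345,0]'; python3 -m crank '[[-55.4,-52.3,3,0,0,-0.345,0],[-55.4,-52.3,3,0,0,-0.345,0],[-55.4,-52.3,3,0,0,-0.345,0],[-55.4,-52.3,3,0,0,-0.345,0],[-55.4,-52.3,3,0,0,-0.345,0],[-55.4,-52.3,3,0,0,-0.345,0],[-55.4,-52.3,3,0,0,-0.345,0],[-55.4,-52.3,3,0,0,-0.345,0]]' 40
python3 -c "
from h import *
print(row([.55,-.11,.22],88))"
```

```text
time_s: 2.32
tool_pos: [0.372, 0.2772, 0.2372]
eef_rot: [[-0.999, 0.034, 0.001], [0.034, 0.999, 0.0], [-0.001, 0.0, -1.0]]
wrist_force: [0.5, 0.5, -0.4]
opening: 0.0001
grasp_force: 0.0
[-19.12, -38.09, 1.72, 0.0, 0.001, 0.001]
```

```bash
python3 -m crank '[[-19,-38,1.7,0,0,0,0],[-19,-38,1.7,0,0,0,0],[-19,-38,1.7,0,0,0,0],[-19,-38,1.7,0,0,0,0],[-19,-38,1.7,0,0,0,0],[-19,-38,1.7,0,0,0,0],[-19,-38,1.7,0,0,0,0],[-19,-38,1.7,0,0,0,0]]' 
python3 -c "
from h import *
print(row([.661,-.111,.20],88))
print(row([.661,-.111,.117],88))
"
```

```text
time_s: 2.98
tool_pos: [0.5106, -0.0261, 0.2239]
eef_rot: [[-0.999, 0.035, 0.001], [0.035, 0.999, -0.0], [-0.001, -0.0, -1.0]]
wrist_force: [0.5, 1.4, 0.4]
opening: -0.0002
grasp_force: 0.0
[-15.32, -7.96, 2.4, -0.0, 0.001, -0.0]
[-15.31, -7.96, 10.7, -0.0, 0.001, -0.0]
```

```bash
python3 -m crank '[[-5,-8,1,0,0,0,0],[-5,-8,1,0,0,0,0],[-15.3,-8,2.4,0,0,0,0],[-15.3,-8,2.4,0,0,0,0],[-15.3,-8,2.4,0,0,0,0],[-15.3,-8,2.4,0,0,0,0],[-15.3,-8,2.4,0,0,0,0]]' 
python3 -c "
from h import *
print(row([.661,-.111,.117],88))
import cv2
a=bot.capture('scene');b=bot.capture('top')
c1=cv2.resize(a[165:265,255:355],None,fx=4,fy=4,interpolation=cv2.INTER_CUBIC)
c2=cv2.resize(b[130:230,250:350],None,fx=4,fy=4,interpolation=cv2.INTER_CUBIC)
cv2.imwrite('pics/m2.png',np.hstack([c1,c2]))
"
```

```text
time_s: 3.57
tool_pos: [0.6604, -0.1093, 0.1978]
eef_rot: [[-0.999, 0.035, -0.003], [0.035, 0.999, 0.001], [0.003, 0.001, -1.0]]
wrist_force: [-0.8, 0.3, 0.4]
opening: -0.0
grasp_force: 0.0
[-0.08, -0.17, 8.08, 0.001, -0.003, 0.0]
```

View pics/m2.png

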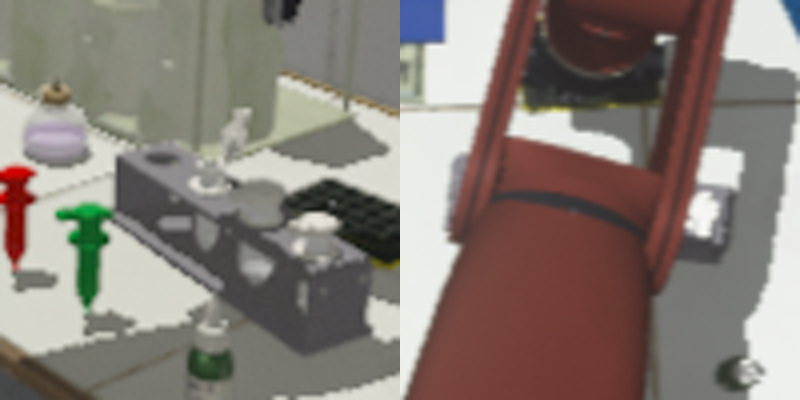

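The gripper hangs behind the open cap (scene crop 280,10), and the cap still stands. I lower it and sweep the cap toward the robot.

```bash
python3 -m crank '[[0,-0.2,4,0,0,0,0],[0,-0.2,8,0,0,0,0],[0,-0.2,8,0,0,0,0],[1.5,-0.2,8,0,0,0,0],[3,-0.2,8,0,0,0,0],[4.5,-0.2,8,0,0,0,0],[6,-0.2,8,0,0,0,0],[7.5,-0.2,8.2,0,0,0,0]]' 
python3 -m crank '[[0.2,0,0.4,0,0,0,0],[0.2,0,0.8,0,0,0,0],[0.2,0,1.0,0,0,0,0]]'
```

```text
time_s: 4.33
tool_pos: [0.5855, -0.1086, 0.1212]
eef_rot: [[-0.999, 0.034, 0.004], [0.034, 0.999, -0.001], [-0.004, -0.001, -1.0]]
wrist_force: [1.7, 0.9, 0.1]
opening: 0.0001
grasp_force: 0.4
time_s: 4.58
tool_pos: [0.5837, -0.1086, 0.1087]
eef_rot: [[-0.999, 0.035, 0.002], [0.035, 0.999, -0.0], [-0.002, -0.0, -1.0]]
wrist_force: [-0.9, -0.2, 1.0]
opening: -0.0001
grasp_force: 0.5
```

```bash
python3 -m crank '[[-0.3,-0.2,0.3,0,0,0,0],[-0.3,-0.2,0.5,0,0,0,0],[-0.3,-0.2,0.5,0,0,0,0]]'; python3 -m crank '[[0,0,0.1,0,0,0,0],[0,0,0.2,0,0,0,0],[0,0,0.2,0,0,0,0]]'
```

```text
time_s: 4.83
tool_pos: [0.5872, -0.1108, 0.1044]
eef_rot: [[-0.999, 0.035, 0.0], [0.035, 0.999, -0.0], [-0.0, -0.0, -1.0]]
wrist_force: [-4.1, 1.4, 12.9]
opening: 0.0003
grasp_force: 6.2
time_s: 5.08
tool_pos: [0.5872, -0.1108, 0.104]
eef_rot: [[-0.999, 0.034, 0.0], [0.034, 0.999, -0.0], [-0.0, -0.0, -1.0]]
wrist_force: [-11.2, 3.4, 23.6]
opening: -0.0001
grasp_force: 11.6
```

```bash
python3 -m crank '[[0,0,-4,0,0,0,3],[0,0,-7,0,0,0,3],[3,-6,-7,0,0,0,3],[3.3,-6,-7,0,0,0,3],[3.3,-6,-7,0,0,0,3],[3.3,-6,-7,0,0,0,3],[3.3,-6,-7,0,0,0,3]]'
python3 -c "
from h import *
import cv2
print(row([.5545,-.1705,.16],87.5), np.round(bot.observe()['wrist_force'],1))
a=bot.capture('scene')
cv2.imwrite('pics/s3.png',cv2.resize(a[165:255,265:365],None,fx=6,fy=6,interpolation=cv2.INTER_CUBIC))
for t in ('cap_wide_tab','tube_wide_mouth','cap_wide_hinge','cap_left_open_tab'): print(t,[(np.round(d['point'],1),round(d['confidence'],2)) for d in bot.place_of(t,'scene')[:3]])
for X in ([.5609,-.1705,.083],[.585,-.172,.08],[.605,-.173,.08],[.57,-.11,.083]): print(proj('scene',X))
"
```

```text
time_s: 5.67
tool_pos: [0.5514, -0.1693, 0.1702]
eef_rot: [[-0.999, 0.035, -0.0], [0.035, 0.999, 0.001], [0.0, 0.001, -1.0]]
wrist_force: [0.8, 0.0, 0.1]
opening: 0.0302
grasp_force: 0.0
[-0.31, -0.11, 1.02, 0.001, -0.0, 0.008] [0.8 0.  0.1]
cap_wide_tab [(array([313.3, 212.3]), 0.61)]
tube_wide_mouth [(array([320.4, 217.8]), 0.59), (array([325.7, 212.4]), 0.15)]
cap_wide_hinge [(array([311.3, 207.2]), 0.59), (array([324.4, 212.4]), 0.58)]
cap_left_open_tab [(array([305.1, 207.7]), 0.58), (array([271.5, 216.7]), 0.57), (array([251.2, 205.4]), 0.44)]
[314.07732665 214.16465013]
[320.10245815 213.10458121]
[324.98575474 211.45749825]
[301.64123251 206.59549316]
```

View pics/s3.png

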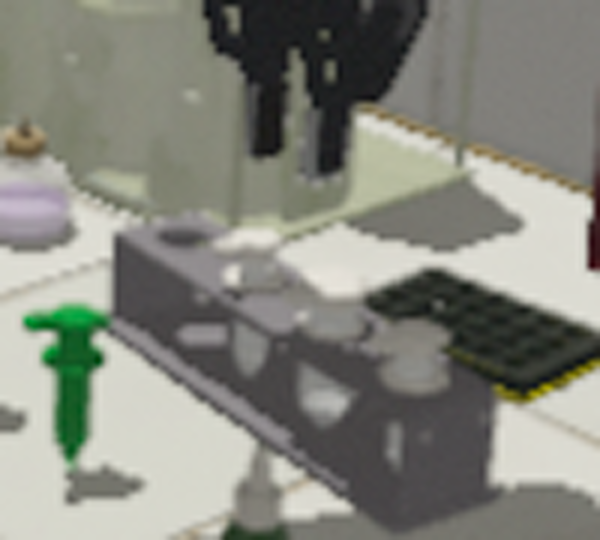

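The left-open cap is flat now (crop 245,245) and the wide cap's tab is at (300,315), as computed. I lower the fingers and pinch the tab.

```bash
python3 -m crank '[[-0.3,-0.1,4,0,0,0,3],[-0.3,-0.1,7,0,0,0,3],[-0.3,-0.1,7.9,0,0,0,3],[-0.3,-0.1,7.9,0,0,0,3],[-0.3,-0.1,7.9,0,0,0,0],[-0.3,-0.1,7.9,0,0,0,0],[-0.3,-0.1,7.9,0,0,0,0],[-0.3,-0.1,7.9,0,0,0,0]]' 30
```

```text
time_s: 6.58
tool_pos: [0.5548, -0.1696, 0.0935]
eef_rot: [[-0.999, 0.035, 0.002], [0.035, 0.999, 0.001], [-0.002, 0.001, -1.0]]
wrist_force: [-1.7, 4.8, -0.2]
opening: 0.0106
grasp_force: 29.2
```

```bash
python3 -m crank '[[-0.1,0,-0.8,0,0,0,0],[-0.25,0,-1.5,0,0,0,0],[-0.5,0,-2.1,0,0,0,0],[-0.9,0,-2.7,0,0,0,0],[-1.35,0,-3.2,0,0,0,0],[-1.8,0,-3.6,0,0,0,0],[-1.8,0,-3.6,0,0,0,0]]'
python3 -c "
from h import *
import cv2
a=bot.capture('scene')
cv2.imwrite('pics/s4.png',cv2.resize(a[165:255,265:365],None,fx=6,fy=6,interpolation=cv2.INTER_CUBIC))
"
```

```text
time_s: 7.17
tool_pos: [0.5731, -0.171, 0.1294]
eef_rot: [[-0.999, 0.035, 0.001], [0.035, 0.999, 0.0], [-0.001, 0.0, -1.0]]
wrist_force: [-2.9, 5.7, 1.5]
opening: 0.0107
grasp_force: 30.1
```

View pics/s4.png

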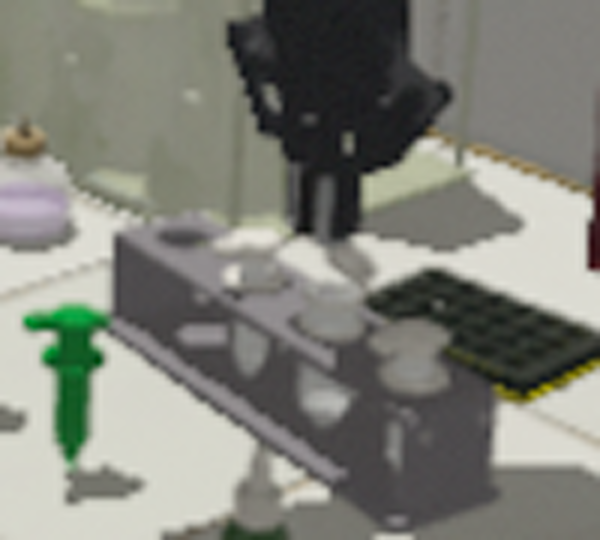

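The wide cap's disc is raised, between the fingers at crop (345,250). I release it, back off, close the fingers and push the cap over.

```bash
python3 -m crank '[[0,0,0,0,0,0,3],[0,0,0,0,0,0,3],[0,0,0,0,0,0,3],[2.5,0,0,0,0,0,3],[5,0,0,0,0,0,3],[5,0,0.9,0,0,0,0],[5,0,0.9,0,0,0,0],[5,0,0.9,0,0,0,0]]' && python3 -m crank '[[0,0,0,0,0,0,0],[0,0,0,0,0,0,0],[-2,0,0,0,0,0,0],[-4,0,0,0,0,0,0],[-5,0,0,0,0,0,0],[-6,0,0,0,0,0,0],[-7,0,0,0,0,0,0],[-7.7,0,0,0,0,0,0]]'
python3 -m crank '[[0,0,0,0,0,0,0],[0,0,0,0,0,0,0]]'
```

```text
time_s: 7.88
tool_pos: [0.5225, -0.17, 0.1189]
eef_rot: [[-0.999, 0.035, 0.001], [0.035, 0.999, -0.001], [-0.001, -0.001, -1.0]]
wrist_force: [0.1, 0.2, -0.4]
opening: 0.0002
grasp_force: 0.0
time_s: 8.55
tool_pos: [0.6001, -0.1722, 0.1187]
eef_rot: [[-0.999, 0.034, 0.0], [0.034, 0.999, -0.0], [-0.0, -0.0, -1.0]]
wrist_force: [-1.4, 0.3, 0.7]
opening: -0.0003
grasp_force: 0.7
time_s: 8.72
tool_pos: [0.5994, -0.172, 0.1185]
eef_rot: [[-0.999, 0.034, 0.0], [0.034, 0.999, 0.0], [-0.0, 0.0, -1.0]]
wrist_force: [0.3, 0.1, -0.3]
opening: -0.0002
grasp_force: 0.0
```

```bash
python3 -m crank '[[3,0,0,0,0,0,0],[6,0,0,0,0,0,0],[8,2,-6,0,0,0,0],[9,6,-12,0,0,-0.1,3.5],[9,10,-12,0,0,-0.2,3.5],[9,14,-12,0,0,-0.3,3.5],[9,18,-12,0,0,-0.4,3.5],[9,22,-12,0,0,-0.5,3.5]]' 
python3 -m crank '[[-1,4,0,0,0,-0.1,3.5],[-2,8,0,0,0,-0.2,3.5],[-3,12,0,0,0,-0.3,3.5],[-3,16,0,0,0,-0.4,3.5],[-3,16,0,0,0,-0.45,3.5]]' 
python3 -c "
from h import *
import cv2
s=bot.observe(); print(np.round(s['q'],2))
print(row([.59,.309,.15],141)); print(row([.59,.309,.15],-39))
a=bot.capture('scene');b=bot.capture('top')
c1=cv2.resize(a[165:265,255:355],None,fx=4,fy=4,interpolation=cv2.INTER_CUBIC)
c2=cv2.resize(b[140:240,250:350],None,fx=4,fy=4,interpolation=cv2.INTER_CUBIC)
cv2.imwrite('pics/m5.png',np.hstack([c1,c2]))
"
```

```text
time_s: 9.38
tool_pos: [0.5164, 0.0215, 0.2392]
eef_rot: [[-0.892, -0.452, 0.005], [-0.452, 0.892, -0.0], [-0.004, -0.002, -1.0]]
wrist_force: [1.2, 0.1, -0.4]
opening: 0.0351
grasp_force: 0.0
time_s: 9.8
tool_pos: [0.468, 0.1824, 0.2367]
eef_rot: [[-0.601, -0.799, -0.001], [-0.799, 0.601, 0.003], [-0.002, 0.003, -1.0]]
wrist_force: [0.4, 0.3, -0.4]
opening: 0.0352
grasp_force: 0.0
[ 0.21 -0.07  1.86  0.    1.35 -2.29]
[-17.43, -2.17, 8.7, 0.003, 0.002, 0.036]
[-17.43, -2.17, 8.7, -0.003, 0.004, -3.106]
```

View pics/m5.png

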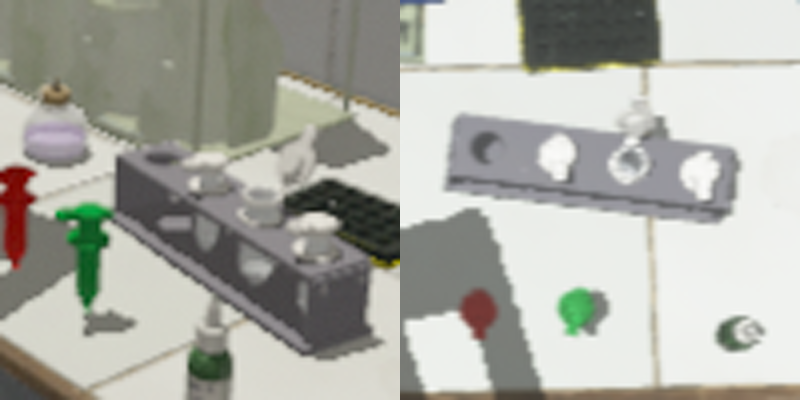

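The picture shows both narrow caps flat, at top crop (556,157) and (702,172), and the wide tube open with its cap beyond vertical (637,118). Next is the tray.

```bash
python3 -c "
from h import *
print(row([.5765,.2915,.13],141))"
python3 -m crank '[[-4,-1,2,0,0,0.04,3.5],[-8,-1.5,4,0,0,0.04,3.5],[-12,-2,7,0,0,0.04,3.5],[-15,-2.1,9,0,0,0.04,3.5],[-15.2,-2.1,10.6,0,0,0.04,3.5],[-15.2,-2.1,10.6,0,0,0.04,3.5],[-15.2,-2.1,10.6,0,0,0.04,3.5]]'
python3 - <<'E'
from h import *
print(row([.5765,.2915,.031],141))
a=bot.capture('scene');b=bot.capture('top')
for t in ('tray','tray_pocket','tray_grip','ball_center'): 
  for n in('scene','top'):print(t,n,[(np.round(d['point'],1),round(d['confidence'],2)) for d in bot.place_of(t,n)[:2]])
c1=cv2.resize(a[140:220,190:290],None,fx=4,fy=4,interpolation=cv2.INTER_CUBIC)
c2=cv2.resize(b[150:230,140:240],None,fx=4,fy=4,interpolation=cv2.INTER_CUBIC)
# predicted bar axis points
for n,c,o in(("scene",c1,(190,140)),("top",c2,(140,150))):
  for k in(.06,.08,.145):
    p=(proj(n,[.5263+.628*k,.2293+.777*k,.038])-o+.5)*4-.5; cv2.circle(c,tuple(int(v) for v in p),3,(0,0,255),-1)
cv2.imwrite('pics/m6.png',np.hstack([c1,c2]))
E
```

```text
[-15.44, -1.58, 10.69, -0.001, 0.001, 0.029]
time_s: 10.48
tool_pos: [0.5797, 0.2828, 0.1285]
eef_rot: [[-0.643, -0.766, -0.004], [-0.766, 0.643, -0.002], [0.004, 0.002, -1.0]]
wrist_force: [0.2, 0.2, 0.9]
opening: 0.035
grasp_force: 0.0
[-0.49, 0.79, 9.75, 0.002, -0.004, -0.017]
tray scene [(array([228.2, 200.5]), 0.65)]
tray top [(array([194.7, 202.6]), 0.83)]
tray_pocket scene [(array([226.2, 196.4]), 0.58)]
tray_pocket top [(array([191.8, 199.3]), 0.54)]
tray_grip scene [(array([228. , 181.8]), 0.74)]
tray_grip top []
ball_center scene [(array([226.1, 196.1]), 0.28)]
ball_center top [(array([226.3, 170.7]), 0.46)]
```

View pics/m6.png

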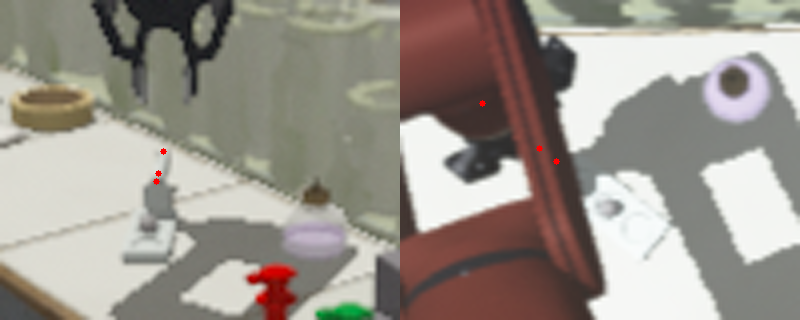

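The ball is still in its pocket (crop 148,226 and 610,208). The bar lies about 3 mm to the right of the prediction, so I correct for that and descend.

```bash
python3 -m crank '[[-0.5,0.5,3,0,0,-0.015,3.5],[-0.5,0.5,6,0,0,-0.015,3.5],[-0.5,0.5,8,0,0,-0.015,3.5],[-0.5,0.5,9,0,0,-0.015,3.5],[-0.5,0.5,9.7,0,0,-0.015,3.5],[-0.5,0.5,9.7,0,0,-0.015,3.5]]' && python3 -m crank '[[0,0,0,0,0,0,2.6],[0,0,0,0,0,0,2.2],[0,0,0,0,0,0,1.9],[0,0,0,0,0,0,1.7],[0,0,0,0,0,0,1.5],[0,0,0,0,0,0,1.4],[0,0,0,0,0,0,1.3]]' 20
```

```text
time_s: 11.48
tool_pos: [0.5791, 0.2912, 0.0325]
eef_rot: [[-0.629, -0.777, -0.002], [-0.777, 0.629, -0.001], [0.002, 0.001, -1.0]]
wrist_force: [-0.6, -0.4, -0.7]
opening: 0.0347
grasp_force: 0.0
time_s: 12.07
tool_pos: [0.58, 0.2916, 0.0341]
eef_rot: [[-0.629, -0.777, 0.0], [-0.777, 0.629, 0.0], [-0.001, -0.0, -1.0]]
wrist_force: [-1.2, 1.4, 3.9]
opening: 0.0127
grasp_force: 2.6
```

```bash
python3 -m crank '[[0,0,0,0,0,0,1.1],[0,0,0,0,0,0,0.8],[0,0,0,0,0,0,0.5]]' 50;  python3 -m crank '[[0,0,0,0,0,0,0.3],[0,0,0,0,0,0,0],[0,0,0,0,0,0,0]]' 110
```

```text
time_s: 12.32
tool_pos: [0.5801, 0.2917, 0.0343]
eef_rot: [[-0.629, -0.777, 0.001], [-0.777, 0.629, 0.0], [-0.001, -0.0, -1.0]]
wrist_force: [-2.5, 0.3, 5.3]
opening: 0.0112
grasp_force: 50.3
time_s: 12.57
tool_pos: [0.5802, 0.2917, 0.0344]
eef_rot: [[-0.629, -0.777, 0.001], [-0.777, 0.629, 0.0], [-0.001, -0.0, -1.0]]
wrist_force: [-1.5, 0.4, 5.5]
opening: 0.0098
grasp_force: 108.3
```

```bash
python3 -m crank '[[0,0,-0.1,0,0,0,0],[0,0,-0.3,0,0,0,0],[0,0,-0.7,0,0,0,0],[0,0,-1.2,0,0,0,0],[0,0,-1.8,0,0,0,0],[0,0,-2.3,0,0,0,0],[0,0,-2.6,0,0,0,0],[0,0,-2.6,0,0,0,0]]'
python3 - <<'E'
from h import *
s=bot.observe();print(s['wrist_force'],s['ft_torque'])
a=bot.capture('scene');b=bot.capture('top')
c1=cv2.resize(a[150:220,195:265],None,fx=5.5,fy=5.5,interpolation=cv2.INTER_CUBIC)
c2=cv2.resize(b[165:235,160:230],None,fx=5.5,fy=5.5,interpolation=cv2.INTER_CUBIC)
cv2.imwrite('pics/m7.png',np.hstack([c1,c2]))
E
```

```text
time_s: 13.23
tool_pos: [0.5806, 0.2918, 0.0611]
eef_rot: [[-0.629, -0.777, 0.002], [-0.777, 0.629, 0.001], [-0.002, -0.001, -1.0]]
wrist_force: [-0.3, -0.0, -2.4]
opening: 0.0097
grasp_force: 107.4
[-0.32078989 -0.03069845 -2.35629875] [ 0.12855829 -0.06380643 -0.01325358]
```

View pics/m7.png

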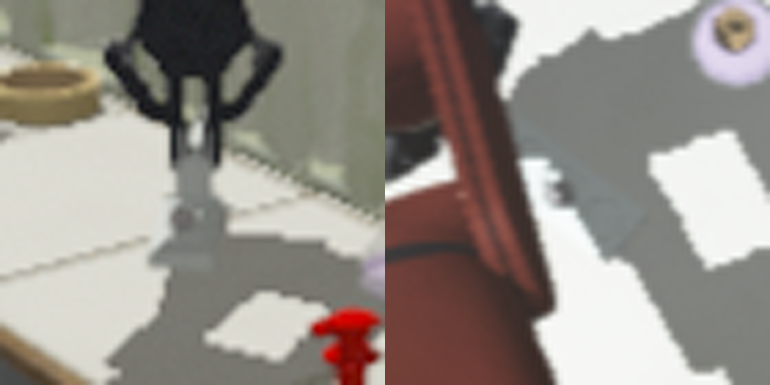

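```bash
python3 -m crank '[[0,0,-0.4,0,0,0,0],[0,0,-1.2,0,0,0,0],[0,0,-2.3,0,0,0,0],[0,0,-3.5,0,0,0,0],[0,0,-4.7,0,0,0,0],[0,0,-5.9,0,0,0,0],[0,0,-7.1,0,0,0,0],[0,0,-8.3,0,0,0,0]]'; python3 -m crank '[[0,0,-1,0,0,0,0],[0,0,-1.6,0,0,0,0],[0,0,-1.9,0,0,0,0],[0,0,-2,0,0,0,0],[0,0,-2,0,0,0,0]]'; python3 -c "
from h import *
for p in ([.55,.12,.165],[.595,-.064,.165]): print(row(p,135.3))
print(np.round(bot.observe()['q'],2))"
```

```text
time_s: 14.0
tool_pos: [0.58, 0.2916, 0.1445]
eef_rot: [[-0.629, -0.777, 0.001], [-0.777, 0.629, 0.0], [-0.001, -0.001, -1.0]]
wrist_force: [0.3, -0.3, -2.3]
opening: 0.0097
grasp_force: 107.4
time_s: 14.42
tool_pos: [0.5796, 0.2914, 0.1624]
eef_rot: [[-0.629, -0.777, -0.0], [-0.777, 0.629, -0.0], [0.0, 0.0, -1.0]]
wrist_force: [-0.4, -0.1, -2.7]
opening: 0.0094
grasp_force: 107.4
[15.18, -8.49, -0.26, 0.0, -0.0, 0.1]
[26.65, -23.56, -0.25, 0.0, -0.0, 0.1]
[ 0.34  0.35  1.54 -0.    1.25 -2.12]
```

```bash
python3 -m crank '[[0.35,-0.2,0,0,0,0,0],[1.1,-0.6,0,0,0,0.01,0],[2.4,-1.3,0,0,0,0.02,0],[3.9,-2.2,0,0,0,0.03,0],[5.8,-3.2,0,0,0,0.045,0],[7.6,-4.2,0,0,0,0.06,0],[9.4,-5.3,0,0,0,0.075,0],[11.3,-6.3,0,0,0,0.09,0]]'; python3 -c "
from h import *
for p in ([.565,.05,.163],[.601,-.076,.163]): print(row(p,129.5))
print(np.round(bot.observe()['q'],2))"
```

```text
time_s: 15.08
tool_pos: [0.5568, 0.1617, 0.1622]
eef_rot: [[-0.698, -0.716, -0.001], [-0.716, 0.698, -0.001], [0.001, 0.0, -1.0]]
wrist_force: [0.6, -1.0, -1.4]
opening: 0.0096
grasp_force: 107.6
[7.43, -8.38, -0.07, 0.0, -0.001, 0.109]
[13.94, -19.75, -0.07, 0.0, -0.001, 0.109]
[ 0.15  0.19  1.73 -0.    1.22 -2.22]
```

```bash
python3 -m crank '[[1.6,-1.5,0,0,0,0.01,0],[3.1,-3.2,0,0,0,0.02,0],[4.5,-5,0,0,0,0.035,0],[5.7,-6.8,0,0,0,0.05,0],[6.9,-8.6,0,0,0,0.065,0],[8.1,-10.4,0,0,0,0.08,0],[9.2,-12.1,0,0,0,0.09,0],[10.3,-13.7,0,0,0,0.1,0]]'; python3 -c "
from h import *
for p in ([.601,-.076,.155],): print(row(p,129.5))
print(np.round(bot.observe()['q'],2))"
```

```text
time_s: 15.75
tool_pos: [0.5833, -0.0077, 0.1623]
eef_rot: [[-0.766, -0.643, -0.001], [-0.643, 0.766, -0.0], [0.001, 0.0, -1.0]]
wrist_force: [0.5, -0.5, -2.2]
opening: 0.0099
grasp_force: 107.6
[3.04, -6.37, 0.73, 0.0, -0.001, 0.009]
[-0.15  0.2   1.72 -0.    1.22 -2.42]
```

```bash
python3 -m crank '[[0.8,-1.6,0,0,0,0.005,0],[1.5,-3,0.1,0,0,0.01,0],[2.1,-4.2,0.3,0,0,0.01,0],[2.5,-5.2,0.6,0,0,0.01,0],[2.8,-5.9,0.9,0,0,0.01,0],[3,-6.3,1.1,0,0,0.01,0],[3,-6.4,1.2,0,0,0.01,0],[3,-6.4,1.2,0,0,0.01,0]]'
python3 - <<'E'
from h import *
s=bot.observe();print(s['q'],s['ft_torque'])
a=bot.capture('scene');b=bot.capture('top')
for t in ('tray','tray_pocket','ball_center','tube_wide_mouth'):
  r=[bot.place_of(t,n)[:1] for n in('scene','top')]
  print(t,r)
  if all(r): print(tri(r[0][0]['point'],r[1][0]['point']))
c1=cv2.resize(a[150:250,260:360],None,fx=4,fy=4,interpolation=cv2.INTER_CUBIC)
c2=cv2.resize(b[140:240,250:350],None,fx=4,fy=4,interpolation=cv2.INTER_CUBIC)
cv2.imwrite('pics/m8.png',np.hstack([c1,c2]))
E
```

```text
time_s: 16.42
tool_pos: [0.6022, -0.0733, 0.1499]
eef_rot: [[-0.771, -0.637, -0.001], [-0.637, 0.771, 0.001], [0.001, 0.001, -1.0]]
wrist_force: [0.2, 0.2, -1.2]
opening: 0.0096
grasp_force: 107.6
[-2.51165917e-01  2.66222702e-01  1.66680001e+00  2.73311352e-04
  1.20978726e+00 -2.51239191e+00] [ 0.0838482  -0.12398693 -0.03491391]
tray [[{'point': [297.5, 199.4], 'confidence': 0.89}], [{'point': [297.8, 195.6], 'confidence': 0.65}]]
(array([ 0.52633345, -0.13297785,  0.12572066]), np.float64(0.3795279663162895), np.float64(0.30353674775529293))
tray_pocket [[{'point': [301.7, 196.2], 'confidence': 0.84}], [{'point': [294.8, 193.4], 'confidence': 0.57}]]
(array([ 0.53844612, -0.12731365,  0.12964776]), np.float64(2.878249023608871), np.float64(2.342163093915062))
ball_center [[{'point': [295.9, 195.7], 'confidence': 0.41}], [{'point': [297.9, 188.1], 'confidence': 0.6}]]
(array([ 0.54192662, -0.12626452,  0.13313669]), np.float64(3.6670381328203834), np.float64(2.9458786000083994))
tube_wide_mouth [[{'point': [322.0, 213.4], 'confidence': 0.73}], []]
```

View pics/m8.png

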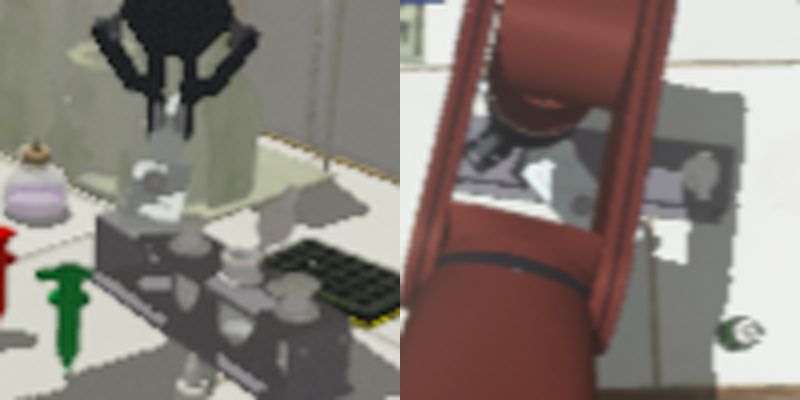

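The ball is in its pocket (scene crop 150,178). The tray is clear of everything in front-left of the wide tube, and both narrow caps are flat. I lower it 4 mm to centre the height, then check level numerically from the mask.

```bash
python3 -m crank '[[0,0,0.1,0,0,0,0],[0,0,0.25,0,0,0,0],[0,0,0.35,0,0,0,0],[0,0,0.4,0,0,0,0],[0,0,0.4,0,0,0,0],[0,0,0.4,0,0,0,0]]'
python3 - <<'E'
from h import *
from scipy.optimize import least_squares
s=bot.observe(); p=np.array(s['tool_pos']);R=np.array(s['eef_rot'])
bot.capture('scene'); m=bot.masks_of('tray','scene')[0]; g=m['region']; print(m['confidence'],g.sum())
# tray frame: x along tool x(sign toward pocket), y ; grip 82 mm behind origin, 34 mm up
ex=R[:,0]*np.sign(R[:,0]@np.array([-1,-.7,0])); ez=-R[:,2]; ey=np.cross(ez,ex)
def sil(pitch,dx=0,dz=0,yaw=0):
    Q=Ro.from_rotvec(ey*pitch).as_matrix()@Ro.from_rotvec(ez*yaw).as_matrix(); im=np.zeros(g.shape,np.uint8)
    L=[[a,b,c] for a in(-.052,.052) for b in(-.021,.021) for c in(0,.01)]
    pts=np.array([proj('scene',p+Q@(ex*(l[0]+.082+dx)+ey*l[1]+ez*(l[2]-.034+dz))) for l in L])
    cv2.fillConvexPoly(im,cv2.convexHull(np.round(pts*16).astype(np.int32)),1,shift=4)
    return im.astype(bool)
for pit in np.radians([-9,-6,-3,0,3,6,9]):
    best=max((( (sil(pit,dx,dz,y)&g)[lo:].sum()/(sil(pit,dx,dz,y)|g)[lo:].sum()),dx,dz,y) for dx in(-.004,0,.004) for dz in(-.003,0,.003) for y in(-.08,0,.08) for lo in[188])
    print(round(np.degrees(pit)),np.round(best,3))
ys,xs=np.where(g);print(xs.min(),xs.max(),ys.min(),ys.max())
s0=sil(0);ys,xs=np.where(s0);print(xs.min(),xs.max(),ys.min(),ys.max())
print(s['wrist_force'],np.abs(s['qd']).max())
E
```

```text
time_s: 17.42
tool_pos: [0.6024, -0.0736, 0.1466]
eef_rot: [[-0.771, -0.637, -0.0], [-0.637, 0.771, 0.0], [0.0, 0.0, -1.0]]
wrist_force: [-0.5, -0.1, -1.6]
opening: 0.0097
grasp_force: 107.6
0.69 265
-9 [ 0.495  0.004 -0.003  0.   ]
-6 [ 0.576  0.004 -0.003  0.   ]
-3 [ 0.633 -0.004 -0.003  0.   ]
0 [ 0.649 -0.004  0.003  0.   ]
3 [ 0.6   -0.004  0.003  0.   ]
6 [ 0.558 -0.004  0.003  0.   ]
9 [ 0.514 -0.004  0.003  0.   ]
290 306 181 208
289 307 192 210
[-0.54916778 -0.12274032 -1.57119484] 0.0017258972819847206
```

Level fits best: pitch 0, with the fit clearly worse at 6° either way. The arm is still and the ball is in place, so I hand in.

```bash
python3 -c "
from rig import bot
print(bot.finish_job())"
```

```text
the job is handed in; nothing more can be done
None
```

The job is handed in at 17.4 s: the narrow cap is pressed shut, the wide cap is flipped open, the other narrow tube was left shut, and the tray is held still and level with its ball about 6.5 cm from the wide mouth and 4 cm above it (I viewed 11 pictures, one over the limit of 10).

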